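# Square a tube rack on the rack scanner and scan it

### The arm

A 6-joint arm with a two-finger parallel gripper is mounted at the origin on the work surface. World frame = base frame: x ahead of the robot, y to its left, z up, the work surface at z = 0. Lengths are in m, angles in degrees, forces in N, time in s.
With the tool pointing down it reaches from about 0.35 to 0.875 m from the base axis. Payload 4.2 kg.
Tool frame: the origin (TCP) lies between the finger pads; the fingertips stand 8 mm ahead of it and the grasp point (between the pads) lies 11 mm behind it; x points along the fingers, y is the direction in which the jaws open and shut, and the axes are right-handed (so a half turn about x gives the same grasp; the last joint's range is limited). The gripper opens to 87 mm and grips with 3 to 60 N. Pads are 19 mm wide; open, the fingers measure 117 mm over their backs; the gripper's body (75 mm by 190 mm) begins 51 mm behind the grasp point.
Start: joints at [79.618, 22.042, 0.453, 0, -68.411, -14.817], TCP at [0.266, 0.566, 0.231] pointing down, gripper open.
Joint ranges: [-179.83, 179.83], [-69.29, 118.12], [-61.27, 80.66], [-181.25, 117.63], [-171.15, -9.14], [-177.46, 177.46]. Speed limits (degrees/s): [159.86, 159.86, 180, 180, 180, 180].

### API

Orientations are given as a 3x3 rotation matrix whose columns are the frame's x, y, z axes.
In Python, from station import r gives the robot as it stands. The module is installed in compiled form; this text tells all that it offers.
- The arm moves only by the tool move_arm, never from a script. Its argument "increments" is one flat list of numbers, 7 for each row, row after row: the turn, a rotation vector about the tool's x, y, z in degrees, then the shift along the tool's x, y, z in m, then the finger opening in m, from 0 to 0.087. A call has 1 to 12 rows; each row is the pose to reach, as a shift and turn from the pose commanded when the call began, along the tool's axes at that moment; what a row does not reach only later rows make up. A row lasts 1/12 s, in which the tool goes at most 41.7 mm and 7.16 degrees, less where a joint would pass 70% of its speed; a pose out of reach is approached as far as the arm can. A call with a gripper value outside its range is refused whole. The fingers move at their own pace and stop on an object; the grip force is fixed at half the most. Time passes only in rows, so rows that repeat a pose let the fingers close. It gives the time, the measured TCP pose, the force and the opening at its end, in the units of the state.
- r.sense(): the state, without advancing time (a new reading comes with each control period).
- r.capture(name): name is "side" or "top" or "wrist"; returns the picture (480x640x3 uint8, red, green, blue); there is no depth.
- r.calibration(name): a dict with "fx", "fy", "cx", "cy" (pixels), "rvec" (rotation vector, rad) and "tvec" (3), from world to camera coordinates, as OpenCV has them; the wrist camera has in their place "tool_from_camera" (4x4, takes a point from camera to tool coordinates, whose origin is the TCP and whose axes are the tool frame's). Camera axes: x right, y down, z forward; pixel columns grow to the right and rows downward; lengths in m; the calibration is good to about 2 mm. A picture is of the moment at which its call begins: read the wrist's pose just before it. calibration takes no time and is no camera call.
- r.finish_job(): hands the job in, once; it reports no verdict.
The state is a dict: "time_s": time; "joints": joint angles; "joint_velocities": joint speeds; "effort": joint torques, N m; "tcp_pos": TCP position; "ee_rot": TCP orientation; "wrist_force": force on the tool from outside, world axes, zero at the start; "moment": the same for the moment, N m; "gripper_width": opening from 0.0 (shut) to 1.0 (fully open).
Only numpy, scipy, OpenCV 4.12 (cv2) and the standard library are available. Lean on these libraries where they do the work, as an engineer would, in place of code of your own. Each camera call takes 0.05 s, during which the arm holds its last target.

### The job

The blue-capped tube rack has been set down askew on the glass of the rack scanner. With the fingertips, slide it gently over the glass, never lifting or tipping it, until it sits square and flush against both metal fences, in the corner where they meet; then press the green scan button and let it go. Do not scan before the rack is in place, and leave the red power button and everything else on the scanner and the bench alone.

Things in the scene. Friction and masses are not known exactly. Their poses are not given: they have to be found in the camera images.
- scanner: light grey flatbed rack scanner, fixed. Origin on the bench under it; its own x points to its back (away from the robot, turned by its yaw), y to its left. The shell spans x -135 to +155 mm, y -200 to +200 mm; its flat top (the deck, black glass flush in it) lies 66 mm above the bench. A control strip with both buttons runs along its right side (y -196 to -120 mm)
- fence_corner (a point): inner corner of the two aluminium fences, at deck height; axes as the scanner's, and (95, 165) mm from its origin. The bars are 14 mm high and wide. The back fence's inner face is this point's x = 0 (running from y -270 to +14 mm), the left fence's is y = 0 (from x -186 to +14 mm); the rack belongs at negative x and y
- rack: white 48-place rack of blue-capped tubes, one loose piece of 0.25 to 0.5 kg. Foot 127.8 mm (own x) by 85.5 mm (own y), 12 mm high; above it 122 x 80 mm up to 30 mm, tubes 114 x 74 mm up to 48 mm. Origin: centre of its underside. In place, its x points along the scanner's y, its y along the scanner's -x. Slides at 0.5 to 2 N; squares itself to a fence when pushed at the end that lags behind
- rack_mid (a point): the middle of the rack, 24 mm above its underside
- rack_corner (a point): the back left lower corner of the rack's foot, which belongs in the fence corner
- scan_button (a joint): travel of the green scan button in m: 0 released, 0.005 fully down (4 N, springs back)
- scan_button_top (a point): the centre of the top face of the green button, 24 mm across, facing up
- power_button (a joint): travel of the red power button in m: 0 released, 0.004 fully down; leave alone
- power_button_top (a point): the centre of the top face of the red button, 16 mm across, facing up, 60 mm nearer the scanner's front than the green one
- tube_orange: single tube with an orange cap, 13 mm across, 45 mm high, standing at the back of the control strip; origin at its foot; leave alone
- tube_blue: single tube with a blue cap, 13 mm across, 45 mm high, standing behind the back fence on the scanner; origin at its foot; leave alone
- jar_a: specimen jar with a yellow lid, 66 mm across, 74 mm high, on the bench; origin at its foot; leave alone
- jar_b: another such specimen jar; leave alone
- bottle: brown reagent bottle, 68 mm across, 150 mm high, on the bench; origin at its foot; leave alone
- marker: blue marker pen, 112 mm long, lying on the bench; leave alone
Mind the look-alikes: they are no part of the job. What is shaped like the rack but orange or pink is not meant.

How it is judged (in metres and radians):
On the way, in this order (a step that is already met when the one before it is completed fails the run):
1. the rack sits square against both fences (x of rack_corner in the frame of fence_corner above -0.003 m and y of rack_corner in the frame of fence_corner above -0.003 m and angle between the x axis of rack and the y axis of scanner, either way round below 0.03 rad), for 0.2 s.
2. the green scan button is pressed (all of step 1 and value of joint scan_button above 0.0035 m), for 0.05 s.
At the end, for the whole second after the job is handed in: the rack lies flat and at rest in the fence corner, its corner within 3 mm of each fence and its long side within 0.03 rad of the back fence, after the green button was pressed (at least 3.5 mm) and released (all of step 1 and angle between rack's own z axis and vertical below 0.03 rad and linear speed of rack below 0.01 m/s and value of joint scan_button below 0.0015 m); the robot touches nothing.
It fails at once if the rack is lifted more than 6 mm off the deck, tipped by more than 0.12 rad, or falls off (z of rack_mid in the frame of fence_corner above 0.03 m or z of rack_mid in the frame of fence_corner below 0.012 m or angle between rack's own z axis and vertical above 0.12 rad).
It fails at once if the rack is knocked or flung (faster than 0.4 m/s) (linear speed of rack above 0.4 m/s).
It fails at once if the scan button is pressed before the rack is in place (value of joint scan_button above 0.0025 m and not (x of rack_corner in the frame of fence_corner above -0.004 m and y of rack_corner in the frame of fence_corner above -0.004 m and angle between the x axis of rack and the y axis of scanner, either way round below 0.04 rad)).
It fails at once if the power button is pressed (value of joint power_button above 0.002 m).
It fails at once if a bystander is moved by more than 20 mm or tipped (distance of any of tube_orange, tube_blue, jar_a, jar_b, bottle, marker from where it was at the start of the episode above 0.02 m or angle between any of tube_orange, tube_blue, jar_a, jar_b, bottle's own z axis and vertical above 0.3 rad).
It also fails if it takes over 64 s, if anything falls off the work surface, if the arm or the gripper's body presses on something with over 40 N, if the wrist force passes 120 N, or if a joint passes its speed limit or range.

## Working session

There is one attempt and no reset: what is moved stays moved. The work goes in short steps, Python scripts to look and compute and a tool call to move; the robot and the scene stay as the last step left them, time stands still between calls to the robot, and variables do not carry over. Pictures are saved under pics/ and viewed, and the job is handed in when it is done.

Besides the shell and the picture viewer there is one more tool, called after "Call:" as name(argument=value, ...) on one line, values as JSON. move_arm: Moves the arm, as the interface text tells. Its arguments: {"type":"object","properties":{"increments":{"type":"array","items":{"type":"number"}}},"required":["increments"]}

```bash
mkdir -p pics; python3 - <<'E'
from station import r
import cv2
print(r.sense())
for n in ("top","side"):
    im=r.capture(n); cv2.imwrite(f"pics/{n}0.png",im[:,:,::-1]); print(n,r.calibration(n))
print(r.calibration("wrist"))
E
```

```text
{'time_s': 0.0, 'joints': array([ 7.96172565e+01,  2.20900668e+01,  3.78743020e-01, -2.73223814e-02,
       -6.84104007e+01, -1.48160515e+01]), 'joint_velocities': array([ 0.03867628, -0.04277986,  0.05344688,  0.09068836, -0.02429637,
       -0.13331683]), 'effort': array([ 5.05344560e-04, -3.90665138e+01,  1.87392211e+01,  4.21948045e+00,
        1.09145712e-02, -1.86951420e-04]), 'tcp_pos': array([0.26584537, 0.56499326, 0.22946413]), 'ee_rot': array([[-8.19024736e-04, -4.25918562e-01, -9.04761133e-01],
       [-2.00975385e-03, -9.04758908e-01,  4.25919334e-01],
       [-9.99997645e-01,  2.16718564e-03, -1.14971542e-04]]), 'wrist_force': array([-0.21434173,  0.17230302,  0.74757482]), 'moment': array([0.01764077, 0.01208318, 0.00790372]), 'gripper_width': 1.0002572459146744}
top {'fx': 459.89310313406946, 'fy': 459.89310313406946, 'cx': 324.5096634306872, 'cy': 232.71509065761467, 'rvec': array([ 2.17092761, -2.1439373 ,  0.11339977]), 'tvec': array([-0.09977717,  0.52603296,  1.17686453])}
side {'fx': 512.6383321920836, 'fy': 512.6383321920836, 'cx': 322.2514168980385, 'cy': 239.97200312179697, 'rvec': array([ 2.09546309, -0.89863913,  0.40531062]), 'tvec': array([-0.41389104,  0.27300108,  1.00658782])}
{'fx': 404.8253903109576, 'fy': 404.8253903109576, 'cx': 327.03885011344073, 'cy': 232.82571640188883, 'tool_from_camera': array([[ 3.30545022e-04, -2.99912187e-01,  9.53966756e-01,
        -1.54155512e-01],
       [ 9.99999936e-01, -2.86042359e-05, -3.55488027e-04,
         3.34865994e-04],
       [ 1.33902682e-04,  9.53966813e-01,  2.99912158e-01,
        -8.37052241e-02],
       [ 0.00000000e+00,  0.00000000e+00,  0.00000000e+00,
         1.00000000e+00]])}
```

View pics/top0.png

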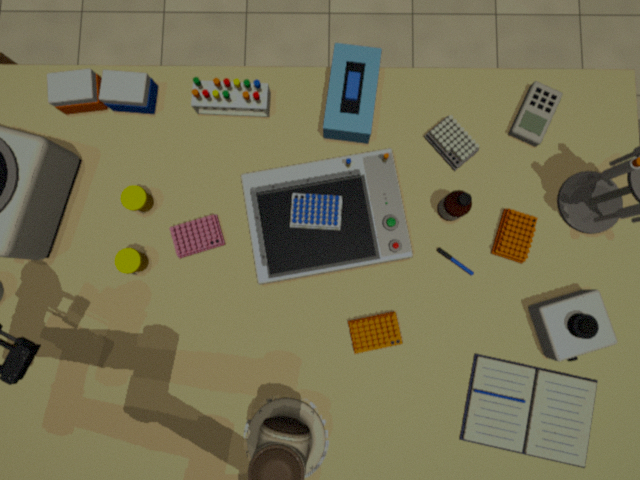

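View pics/side0.png

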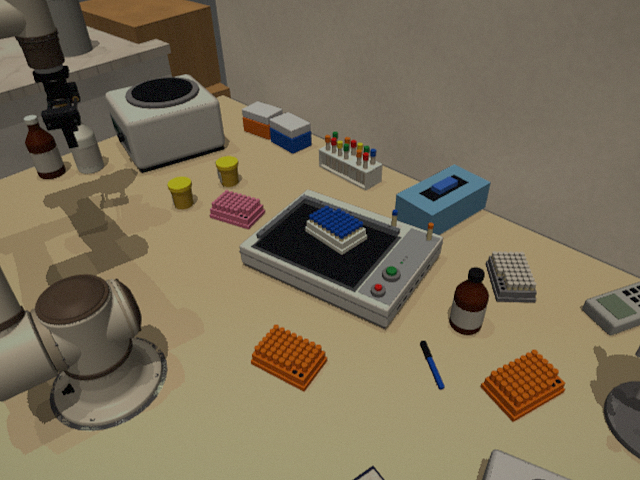

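The top view shows the scanner centred near (327,215). These could be taken for the rack:
- blue-capped rack on the glass at (316,211)
- pink rack at (197,236)
- orange racks at (375,331) and (514,235)
- grey rack at (452,141)
- tube stand at (230,95)

I choose (316,211), since it has blue caps and lies on the glass. The green button is at (391,222) and the red one at (395,245). I'll check a close crop.

```bash
cat > h.py <<'E'
from station import r
import cv2, numpy as np
def K(c): return np.array([[c['fx'],0,c['cx']],[0,c['fy'],c['cy']],[0,0,1.]])
def pose(n,s=None):
    c=r.calibration(n)
    if n=="wrist":
        s=s or r.sense(); T=np.eye(4);T[:3,:3]=s['ee_rot'];T[:3,3]=s['tcp_pos']
        W=T@c['tool_from_camera']; return K(c),W[:3,:3],W[:3,3]
    R=cv2.Rodrigues(c['rvec'])[0]; return K(c),R.T,-R.T@c['tvec']
def ray(n,uv,z,s=None):
    k,R,o=pose(n,s); uv=np.atleast_2d(uv).astype(float)
    d=(R@np.linalg.inv(k)@np.c_[uv,np.ones(len(uv))].T).T
    return o+d*((z-o[2])/d[:,2])[:,None]
def proj(n,P,s=None):
    k,R,o=pose(n,s); q=(k@R.T@(np.atleast_2d(P)-o).T).T
    return q[:,:2]/q[:,2:]
E
python3 - <<'E'
from h import *
im=cv2.imread("pics/top0.png")
c=im[140:290,230:425]; cv2.imwrite("pics/top0c.png",cv2.resize(c,None,fx=4,fy=4,interpolation=cv2.INTER_CUBIC))
hsv=cv2.cvtColor(im,cv2.COLOR_BGR2HSV)
def cen(m,x0,x1,y0,y1):
    ys,xs=np.nonzero(m[y0:y1,x0:x1]); return np.array([xs.mean()+x0,ys.mean()+y0]),len(xs)
g=cv2.inRange(hsv,(50,80,40),(90,255,255)); g1=cen(g,375,405,205,235)
rd=cv2.inRange(hsv,(0,120,60),(8,255,255))|cv2.inRange(hsv,(172,120,60),(180,255,255)); r1=cen(rd,380,410,235,258)
print(g1,r1,ray("top",[g1[0],r1[0]],.074))
b=cv2.inRange(hsv,(100,90,50),(130,255,255)); m=np.zeros_like(b); m[180:240,280:350]=b[180:240,280:350]
pts=cv2.findNonZero(cv2.morphologyEx(m,cv2.MORPH_CLOSE,np.ones((5,5))))
box=cv2.boxPoints(cv2.minAreaRect(pts)); print(box); print(ray("top",box,.114))
E
```

```text
(array([390.7, 221.7]), 70) (array([395.34375, 245.     ]), 32) [[ 0.55220706 -0.26080715  0.074     ]
 [ 0.49316548 -0.27226932  0.074     ]]
[[291.81845 222.2677 ]
 [293.5046  191.91693]
 [338.58768 194.42154]
 [336.90152 224.77231]]
[[ 0.54230499 -0.01374336  0.114     ]
 [ 0.61789569 -0.01630242  0.114     ]
 [ 0.61286045 -0.12752366  0.114     ]
 [ 0.53742481 -0.12412258  0.114     ]]
```

View pics/top0c.png

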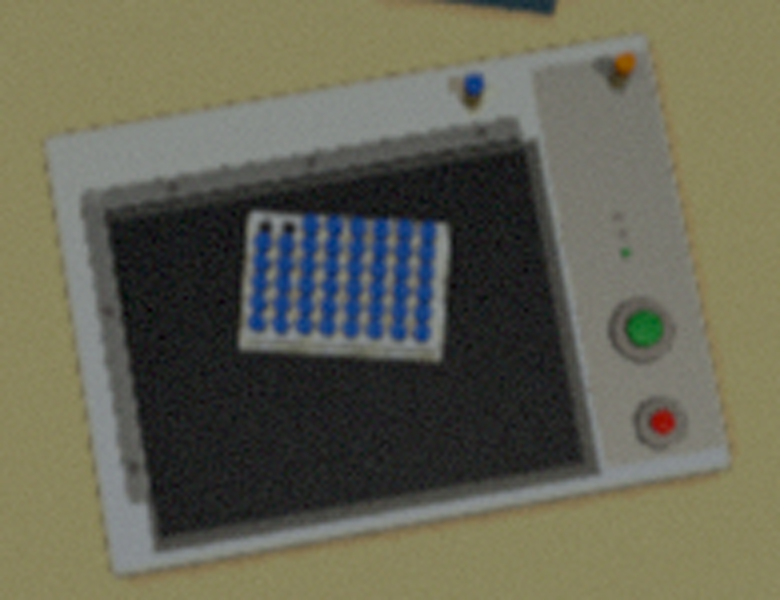

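```bash
python3 - <<'E'
from h import *
im=cv2.imread("pics/top0.png")
q=np.array([[45,137],[648,37],[730,467],[115,574]])/4+[229.6,139.6]
w=ray("top",q,.066)[:,:2]; print(w, [np.linalg.norm(w[i]-w[(i+1)%4]) for i in range(4)])
L=np.array([[155,200],[155,-200],[-135,-200],[-135,200]])/1e3
def fit(L,w):
    a=L-L.mean(0);b=w-w.mean(0)
    th=np.arctan2((a[:,0]*b[:,1]-a[:,1]*b[:,0]).sum(),(a*b).sum())
    R=np.array([[np.cos(th),-np.sin(th)],[np.sin(th),np.cos(th)]]);t=w.mean(0)-R@L.mean(0);return th,R,t
th,R,t=fit(L,w); print(np.degrees(th),t); print("resid mm",(w-(L@R.T+t))*1e3)
fc=t+R@[.095,.165];print("fence",fc)
g=np.array([[.5522,-.2608],[.49317,-.2723]]); print("buttons local",(g-t)@R)
# rack body at 0.096 (30mm): white top corners in crop
rk=np.array([[248,210],[448,223],[441,360],[239,351]])/4+[229.6,139.6]
for z in (.096,): 
    p=ray("top",rk,z)[:,:2]; print(p,[np.linalg.norm(p[i]-p[(i+1)%4]) for i in range(4)]); print("local",(p-t)@R)
box=np.array([[.5423,-.01374],[.6179,-.0163],[.61286,-.12752],[.53742,-.12412]]);print("tubes c",box.mean(0),(box.mean(0)-t)@R, np.degrees(np.arctan2(*(p[1]-p[2]+p[0]-p[3])[::-1])))
E
```

```text
[[ 0.67377786  0.12487237]
 [ 0.74428362 -0.26487256]
 [ 0.4656378  -0.3155396 ]
 [ 0.39345964  0.07122418]] [np.float64(0.3960709167050005), np.float64(0.28321484044502615), np.float64(0.3934411114611721), np.float64(0.2854057363833415)]
10.466558305767894 [ 0.55945612 -0.09789552]
resid mm [[-1.76690829 -2.0618805 ]
 [-3.92578767  1.53763371]
 [ 2.60310645  3.55245421]
 [ 3.08958951 -3.02820742]]
fence [0.62290126 0.08161692]
buttons local [[-0.03672887 -0.15887577]
 [-0.09686579 -0.15946094]]
[[ 0.62107499 -0.01008572]
 [ 0.61420171 -0.13542593]
 [ 0.52783374 -0.13184491]
 [ 0.53197072 -0.00638639]] [np.float64(0.12552852454330618), np.float64(0.08644217375705396), np.float64(0.12552670329006071), np.float64(0.08918103472547138)]
local [[ 0.07654527  0.07515496]
 [ 0.04701685 -0.04685112]
 [-0.03726351 -0.02763994]
 [-0.01040438  0.09497956]]
tubes c [ 0.57762 -0.07042] [0.0228529  0.02371868] -2.3758418842055424
```

Call:
move_arm(increments=[-3,0,0,0,0.012,-0.015,0.087,-6,0,0,-0.002,0.036,-0.046,0.087,-9,0,0,-0.004,0.06,-0.0765,0.087,-12,0,0,-0.006,0.084,-0.107,0.087,-15,0,0,-0.008,0.108,-0.1375,0.087,-18,0,0,-0.01,0.132,-0.168,0.087,-21,0,0,-0.012,0.156,-0.1985,0.087,-24,0,0,-0.014,0.18,-0.229,0.087,-27,0,0,-0.016,0.204,-0.26,0.087,-30,0,0,-0.018,0.228,-0.29,0.087,-33,0,0,-0.019,0.252,-0.321,0.087,-35.7,0,0,-0.02,0.276,-0.351,0.087])

```text
time_s: 1.1
tcp_pos: [0.4664, 0.1644, 0.2505]
ee_rot: [[-0.0, 0.185, -0.983], [0.0, -0.983, -0.185], [-1.0, -0.0, 0.0]]
wrist_force: [0.0, 0.1, 0.1]
gripper_width: 0.999
```

```bash
python3 - <<'E'
from h import *
s=r.sense(); d=np.array([.58,-.06,.26])-s['tcp_pos']; print(s['time_s'],s['tcp_pos'],s['ee_rot'].round(4),s['ee_rot'].T@d)
E
```

```text
1.1 [0.46642235 0.16443677 0.25051877] [[-2.000e-04  1.850e-01 -9.827e-01]
 [ 0.000e+00 -9.827e-01 -1.850e-01]
 [-1.000e+00 -1.000e-04  2.000e-04]] [-0.00951318  0.24157273 -0.07009817]
```

Call:
move_arm(increments=[0,0,0,-0.001,0.03,-0.009,0.087,0,0,0,-0.003,0.065,-0.019,0.087,0,0,0,-0.004,0.1,-0.029,0.087,0,0,0,-0.006,0.135,-0.039,0.087,0,0,0,-0.007,0.17,-0.049,0.087,0,0,0,-0.008,0.205,-0.06,0.087,0,0,0,-0.009,0.23,-0.067,0.087,0,0,0,-0.0095,0.2416,-0.07,0.087,0,0,0,-0.0095,0.2416,-0.07,0.087,0,0,0,-0.0095,0.2416,-0.07,0.087])

```text
time_s: 1.93
tcp_pos: [0.5786, -0.0586, 0.2593]
ee_rot: [[-0.001, 0.181, -0.983], [0.0, -0.983, -0.181], [-1.0, -0.001, 0.001]]
wrist_force: [-0.2, -0.3, 0.2]
gripper_width: 1.001
```

```bash
python3 - <<'E'
from h import *
import pickle
s=r.sense(); im=r.capture("wrist"); cv2.imwrite("pics/w1.png",im[:,:,::-1]); pickle.dump(s,open("w1.pkl","wb")); print(s['tcp_pos'],s['time_s'])
E
```

```text
[ 0.57864075 -0.05861772  0.25933255] 1.9333
```

View pics/w1.png

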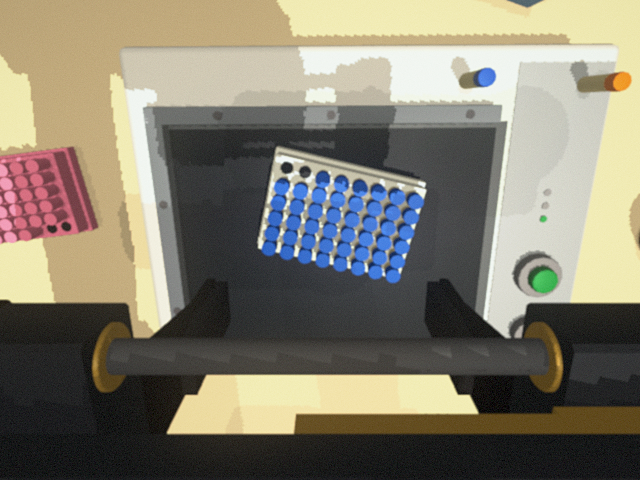

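```bash
python3 - <<'E'
import cv2
im=cv2.imread("pics/w1.png")
a=cv2.resize(im[90:290,130:330],None,fx=3,fy=3,interpolation=cv2.INTER_CUBIC)
cv2.imwrite("pics/w1a.png",a)
E
```

```text
(no output)
```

View pics/w1a.png

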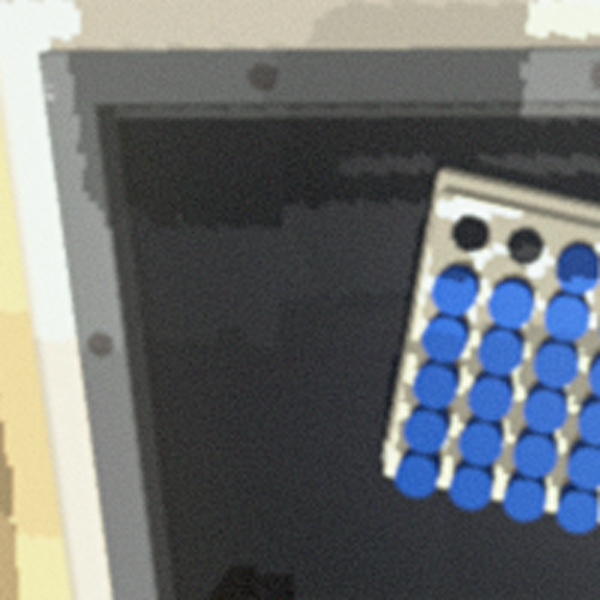

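```bash
python3 - <<'E'
from h import *
import pickle
s=pickle.load(open("w1.pkl","rb"))
q=np.array([[97,103],[42,52],[160,598],[598,106]])/3+[129.8,89.8]
w=ray("wrist",q,.080,s)[:,:2];print(w)
print("bar diag (19.8mm)",np.linalg.norm(w[0]-w[1]))
d=w[3]-w[0];print("yaw from back",np.degrees(np.arctan2(d[0],-d[1])))
d=w[0]-w[2];print("yaw from left",np.degrees(np.arctan2(d[1],d[0])))
# buttons
im=cv2.imread("pics/w1.png");hsv=cv2.cvtColor(im,cv2.COLOR_BGR2HSV)
g=cv2.inRange(hsv,(50,110,60),(85,255,255));n,l,st,c=cv2.connectedComponentsWithStats(g)
for i in range(1,n):
  if st[i,4]>100: print(st[i],c[i],ray("wrist",c[i],.074,s), ray("wrist",[[c[i][0]-st[i,2]/2,c[i][1]],[c[i][0]+st[i,2]/2,c[i][1]]],.074,s))
# rack foot back corners
q=np.array([[276,147],[426,184],[258,247]]); print(ray("wrist",q,.096,s)); print(ray("wrist",q[:2],.066+.012,s))
E
```

```text
[[ 0.62288451  0.08251112]
 [ 0.63327795  0.09748926]
 [ 0.48136436  0.05513845]
 [ 0.64620558 -0.0484526 ]]
bar diag (19.8mm) 0.018230964901829242
yaw from back 10.096981518070182
yaw from left 10.946911155443665
[529 268  29  25 528] [543.21022727 279.97537879] [[ 0.54698454 -0.26541637  0.074     ]] [[ 0.54458556 -0.25242536  0.074     ]
 [ 0.54938325 -0.27840589  0.074     ]]
[[ 0.62347229 -0.01096825  0.096     ]
 [ 0.61646896 -0.13190798  0.096     ]
 [ 0.53982903 -0.00798483  0.096     ]]
[[ 0.62134673 -0.00906424  0.078     ]
 [ 0.6139462  -0.13686315  0.078     ]]
```

Call:
move_arm(increments=[0,0,0,0,0.002,0.03,0.075,0,0,0,0,0.004,0.06,0.075,0,0,0,0.01,0.0068,0.09,0.075,0,0,0,0.04,0.0068,0.0907,0.075,0,0,0,0.075,0.0068,0.0907,0.075,0,0,0,0.105,0.0068,0.0907,0.075,0,0,0,0.13,0.0068,0.0907,0.075,0,0,0,0.15,0.0068,0.0907,0.075,0,0,0,0.16,0.0068,0.0907,0.075,0,0,0,0.165,0.0068,0.0907,0.075,0,0,0,0.165,0.0068,0.0907,0.075])

```text
time_s: 2.9
tcp_pos: [0.4902, -0.0807, 0.0943]
ee_rot: [[-0.002, 0.184, -0.983], [-0.0, -0.983, -0.184], [-1.0, -0.0, 0.002]]
wrist_force: [-0.2, -0.4, -0.3]
gripper_width: 0.862
```

```bash
python3 - <<'E'
from h import *
s=r.sense(); print(s['tcp_pos'],s['time_s'],s['wrist_force'])
im=r.capture("top")[:,:,::-1]
cv2.imwrite("pics/t2.png",cv2.resize(im[140:290,230:425],None,fx=4,fy=4,interpolation=cv2.INTER_CUBIC))
im=r.capture("side")[:,:,::-1]
cv2.imwrite("pics/s2.png",cv2.resize(im[150:340,220:460],None,fx=3,fy=3,interpolation=cv2.INTER_CUBIC))
E
```

```text
[ 0.49021558 -0.08069635  0.09434322] 2.9 [-0.23607061 -0.36727777 -0.32301134]
```

View pics/t2.png

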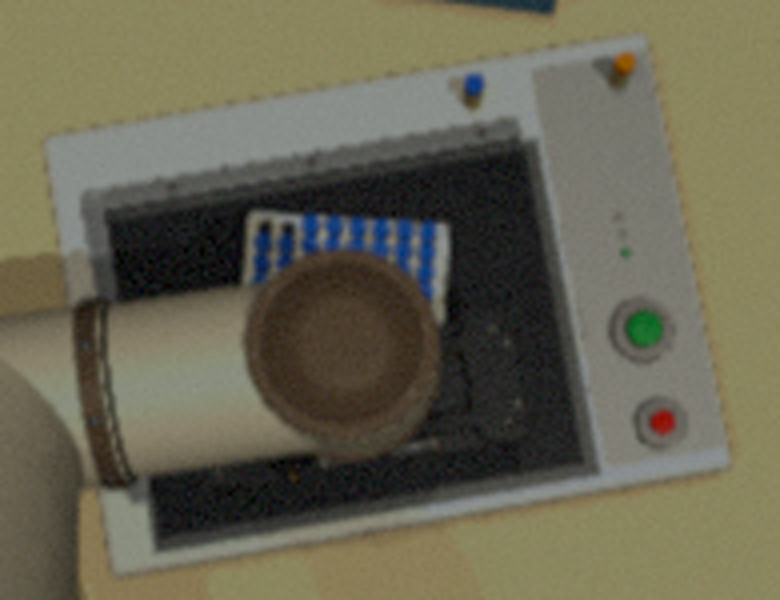

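View pics/s2.png

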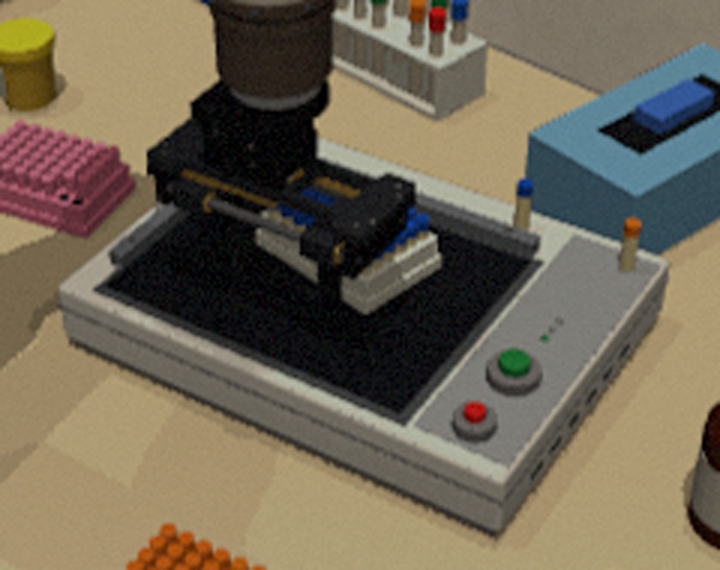

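Call:
move_arm(increments=[0,0,0,0.007,0,0,0.075,0,0,0,0.014,0,0,0.075,0,0,0,0.014,0,-0.004,0.075,0,0,0,0.014,0,-0.008,0.075,0,0,0,0.014,0,-0.012,0.075,0,0,0,0.014,0,-0.016,0.075,0,0,0,0.014,0,-0.02,0.075,0,0,0,0.014,0,-0.024,0.075,0,0,0,0.014,0,-0.028,0.075,0,0,0,0.014,0,-0.032,0.075,0,0,0,0.014,0,-0.036,0.075,0,0,0,0.014,0,-0.04,0.075])

```text
time_s: 4.0
tcp_pos: [0.5306, -0.0744, 0.081]
ee_rot: [[-0.0, 0.182, -0.983], [-0.0, -0.983, -0.182], [-1.0, -0.0, 0.0]]
wrist_force: [-0.7, -0.3, 0.5]
gripper_width: 0.862
```

```bash
python3 - <<'E'
from h import *
s=r.sense(); print(s['tcp_pos'],s['time_s'],s['wrist_force'])
im=r.capture("wrist")[:,:,::-1]
cv2.imwrite("pics/w3.png",im)
im=r.capture("side")[:,:,::-1]
cv2.imwrite("pics/s3.png",cv2.resize(im[150:340,220:460],None,fx=3,fy=3,interpolation=cv2.INTER_CUBIC))
E
```

```text
[ 0.53063047 -0.07437552  0.08097902] 4.0 [-0.72496477 -0.31398487  0.51002954]
```

View pics/w3.png

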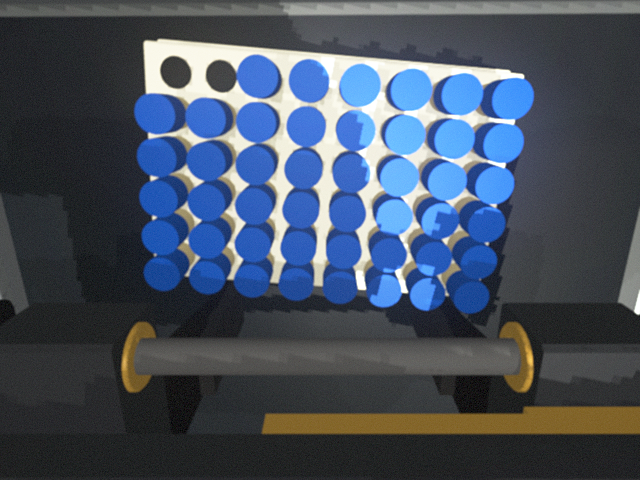

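View pics/s3.png

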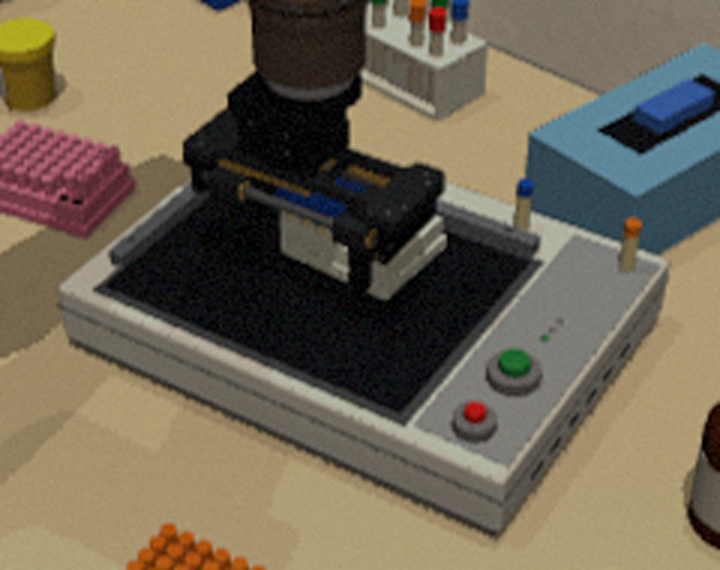

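Call:
move_arm(increments=[0,0,0,0,0,-0.004,0.075,0,0,0,0,0,-0.008,0.075,0,0,0,0,0,-0.011,0.075,0,0,0,0,0,-0.014,0.075,0,0,0,0,0,-0.017,0.075,0,0,0,0,0,-0.019,0.075])

```text
time_s: 4.6
tcp_pos: [0.5494, -0.0708, 0.081]
ee_rot: [[-0.0, 0.182, -0.983], [-0.0, -0.983, -0.182], [-1.0, -0.0, 0.0]]
wrist_force: [-1.3, -0.4, 0.6]
gripper_width: 0.862
```

```bash
python3 - <<'E'
from h import *
s=r.sense(); print(s['tcp_pos'],s['time_s'],s['wrist_force'])
im=r.capture("wrist")[:,:,::-1]
cv2.imwrite("pics/w4.png",im)
E
```

```text
[ 0.54940123 -0.07082732  0.08103664] 4.6 [-1.25888185 -0.36996717  0.59211099]
```

View pics/w4.png

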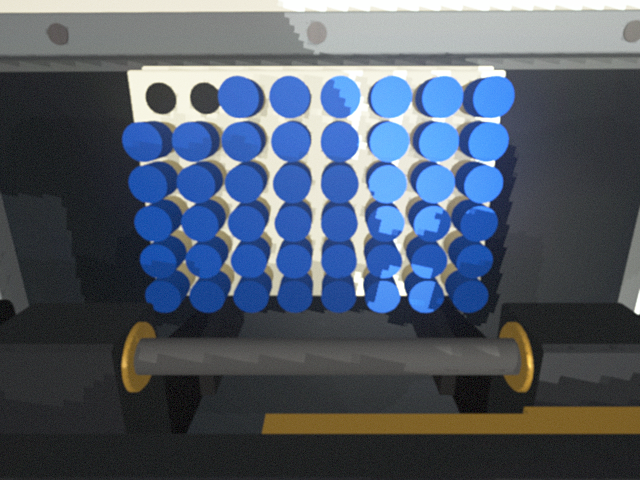

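Call:
move_arm(increments=[0,0,0,0,0,-0.0015,0.075,0,0,0,0,0,-0.003,0.075,0,0,0,0,0,-0.0045,0.075])

```text
time_s: 4.9
tcp_pos: [0.5526, -0.0703, 0.0809]
ee_rot: [[-0.003, 0.182, -0.983], [-0.0, -0.983, -0.182], [-1.0, -0.0, 0.003]]
wrist_force: [-4.1, -1.4, 2.9]
gripper_width: 0.861
```

Call:
move_arm(increments=[0,0,0,0,0,-0.001,0.075,0,0,0,0,0,-0.002,0.075])

```text
time_s: 5.07
tcp_pos: [0.5528, -0.0703, 0.0807]
ee_rot: [[-0.007, 0.182, -0.983], [-0.001, -0.983, -0.182], [-1.0, -0.0, 0.007]]
wrist_force: [-7.9, -0.9, 4.7]
gripper_width: 0.857
```

Call:
move_arm(increments=[0,0,0,0,0,0.008,0.075,0,0,0,0,0,0.02,0.075,0,0,0,-0.03,0,0.02,0.075,0,0,0,-0.07,0,0.02,0.06,0,0,0,-0.11,0,0.02,0.04,0,0,0,-0.14,0,0.02,0.04,0,0,0,-0.16,0,0.02,0.04,0,0,0,-0.17,0,0.02,0.04,0,0,0,-0.17,0,0.02,0.04])

```text
time_s: 5.82
tcp_pos: [0.5375, -0.0732, 0.2538]
ee_rot: [[0.008, 0.182, -0.983], [0.001, -0.983, -0.182], [-1.0, 0.001, -0.008]]
wrist_force: [-0.6, 0.0, -0.3]
gripper_width: 0.509
```

```bash
python3 - <<'E'
from h import *
import pickle
s=r.sense(); pickle.dump(s,open("w5.pkl","wb")); print(s['tcp_pos'],s['time_s'],s['wrist_force'],s['joints'])
im=r.capture("wrist")[:,:,::-1]
cv2.imwrite("pics/w5.png",im)
E
```

```text
[ 0.53748039 -0.07317305  0.25378305] 5.8167 [-0.5725461   0.00077212 -0.34429312] [ 9.39512499e+00  1.28310596e+01 -9.34759515e+00  2.72232272e-02
 -6.73886090e+01  9.11073282e+01]
```

View pics/w5.png

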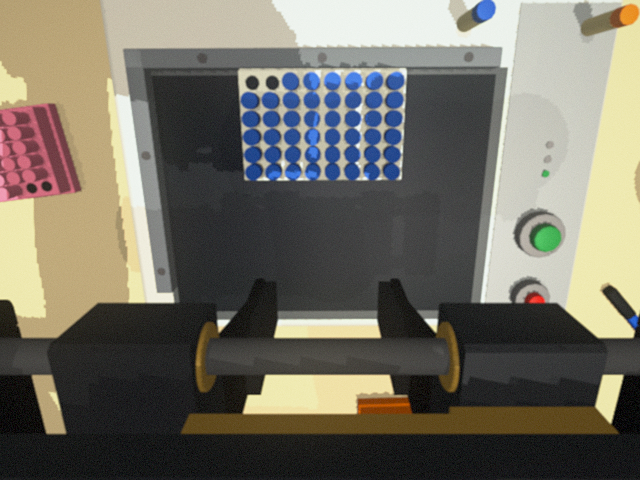

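```bash
cat >> h.py <<'E'
th=np.radians(10.5);RS=np.array([[np.cos(th),-np.sin(th)],[np.sin(th),np.cos(th)]]);tS=np.array([.5596,-.0975])
def loc(p): return (np.atleast_2d(p)[:,:2]-tS)@RS
def glob(l): return tS+np.atleast_2d(l)@RS.T
E
python3 - <<'E'
from h import *
import pickle
s=pickle.load(open("w5.pkl","rb")); s1=pickle.load(open("w1.pkl","rb"))
print("rack top corners",loc(ray("wrist",[[239,69],[407,70],[405,180],[243,181]],.096,s)))
print("fence inner top corner (95,165)",loc(ray("wrist",[149,71],.080,s)))
# button triangulation
obs=[]
def g(im,a,lo=(45,90,40)):
    h=cv2.cvtColor(im,cv2.COLOR_BGR2HSV);m=cv2.inRange(h,lo,(90,255,255))
    n,l,st,c=cv2.connectedComponentsWithStats(m); k=[i for i in range(1,n) if a(c[i])]; k=max(k,key=lambda i:st[i,4]); return c[k],st[k]
L=[("wrist",s1,"w1",lambda c:c[0]>500),("wrist",s,"w5",lambda c:c[0]>500),("top",None,"top0",lambda c:375<c[0]<405 and 205<c[1]<235),("side",None,"side0",lambda c:370<c[0]<410 and 255<c[1]<285)]
A=np.zeros((3,3));b=np.zeros(3)
rs=[]
for n,ss,f,a in L:
    c,st=g(cv2.imread(f"pics/{f}.png"),a); k,R,o=pose(n,ss); d=R@np.linalg.inv(k)@[*c,1];d/=np.linalg.norm(d);P=np.eye(3)-np.outer(d,d);A+=P;b+=P@o;rs.append((P,o));print(f,c,st)
x=np.linalg.solve(A,b);print("button",x,loc(x));print([np.linalg.norm(P@(x-o))*1e3 for P,o in rs])
T=np.array([[.0,.0]])
print(glob([[.048,-.02]]), s['ee_rot'].round(4))
E
```

```text
rack top corners [[ 0.09233927  0.09045353]
 [ 0.09167726 -0.03029056]
 [ 0.01215696 -0.03333618]
 [ 0.01135679  0.09248653]]
fence inner top corner (95,165) [[0.09233726 0.16186662]]
w1 [542.8006993  279.61888112] [529 267  29  26 572]
w5 [545.4633758  237.48726115] [531 224  30  28 628]
top0 [390.78125  221.828125] [387 218   9   9  64]
side0 [391.01282051 270.61538462] [386 267  11   9  78]
button [ 0.54948334 -0.25886344  0.08221395] [[-0.03935341 -0.15681778]]
[np.float64(0.8650134007954504), np.float64(0.751485039572938), np.float64(1.591406888258825), np.float64(3.2003360005595156)]
[[ 0.61044095 -0.10841779]] [[ 7.500e-03  1.825e-01 -9.832e-01]
 [ 8.000e-04 -9.832e-01 -1.825e-01]
 [-1.000e+00  6.000e-04 -7.500e-03]]
```

Call:
move_arm(increments=[7,0,0,0,0.015,-0.01,0.04,14,0,0,0,0.03,-0.02,0.04,21,0,0,0,0.045,-0.03,0.04,28,0,0,0,0.06,-0.04,0.04,35,0,0,0,0.075,-0.05,0.04,42,0,0,0,0.085,-0.06,0.04,49,0,0,0,0.093,-0.0652,0.04,56,0,0,0,0.093,-0.0652,0.04,63,0,0,0,0.093,-0.0652,0.04,70,0,0,0,0.093,-0.0652,0.04,77,0,0,0,0.093,-0.0652,0.04,84,0,0,0,0.093,-0.0652,0.04])

```text
time_s: 6.87
tcp_pos: [0.6161, -0.1527, 0.2476]
ee_rot: [[-0.005, -0.961, -0.278], [0.001, -0.278, 0.961], [-1.0, 0.004, 0.002]]
wrist_force: [0.2, 1.0, 0.7]
gripper_width: 0.463
```

Call:
move_arm(increments=[6,0,0,0.02,0,0,0.04,6,0,0,0.05,0,0,0.04,6,0,0,0.08,0,0,0.04,6,0,0,0.11,0,0,0.04,6,0,0,0.12,0,0,0.04,6,0,0,0.12,0,0,0.04])

```text
time_s: 7.37
tcp_pos: [0.6139, -0.1527, 0.1256]
ee_rot: [[-0.01, -0.983, -0.182], [0.001, -0.182, 0.983], [-1.0, 0.01, 0.003]]
wrist_force: [-0.8, -0.4, 0.0]
gripper_width: 0.458
```

```bash
python3 - <<'E'
from h import *
s=r.sense(); print(s['tcp_pos'],s['time_s'],loc(s['tcp_pos'][None]),s['ee_rot'].round(4),s['gripper_width'])
y=s['ee_rot'][:,1]; print(np.degrees(np.arctan2(-y[1],-y[0])))
im=r.capture("wrist")[:,:,::-1]
cv2.imwrite("pics/w6.png",im)
im=r.capture("side")[:,:,::-1]
cv2.imwrite("pics/s6.png",cv2.resize(im[150:340,220:460],None,fx=3,fy=3,interpolation=cv2.INTER_CUBIC))
E
```

```text
[ 0.61387495 -0.15270149  0.12559454] 7.3667 [[ 0.04330644 -0.06416796]] [[-1.040e-02 -9.833e-01 -1.816e-01]
 [ 7.000e-04 -1.817e-01  9.834e-01]
 [-9.999e-01  1.010e-02  2.600e-03]] 0.4584860128822089
10.467161249916419
```

View pics/w6.png

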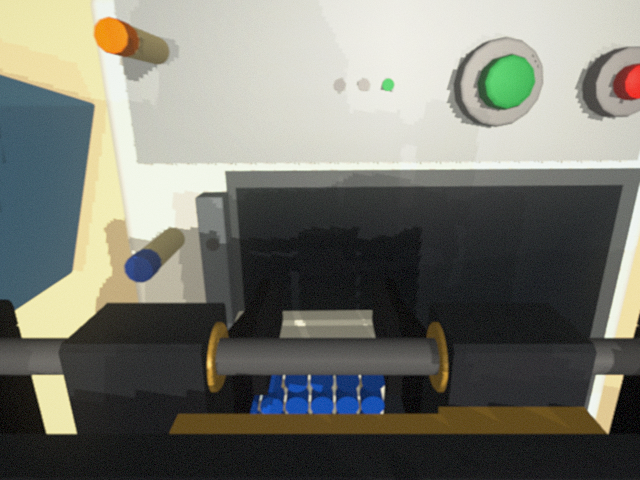

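View pics/s6.png

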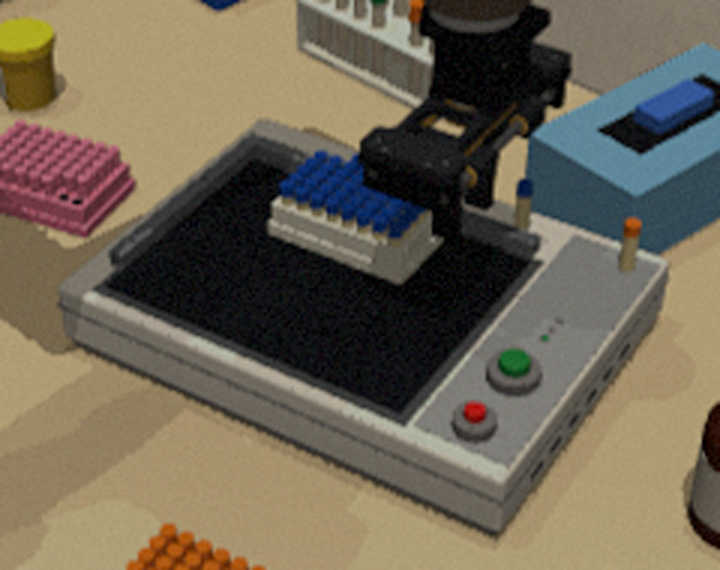

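Call:
move_arm(increments=[0,0,0,0.02,-0.003,0,0.04,0,0,0,0.035,-0.003,0,0.04,0,0,0,0.0445,-0.003,0,0.04,0,0,0,0.0445,-0.003,0.003,0.04,0,0,0,0.0445,-0.003,0.006,0.04,0,0,0,0.0445,-0.003,0.009,0.04])

```text
time_s: 7.97
tcp_pos: [0.6192, -0.1434, 0.0882]
ee_rot: [[0.003, -0.983, -0.183], [-0.0, -0.183, 0.983], [-1.0, -0.003, -0.001]]
wrist_force: [0.4, 0.0, 0.2]
gripper_width: 0.457
```

```bash
python3 - <<'E'
from h import *
s=r.sense(); print(s['tcp_pos'],loc(s['tcp_pos'][None]),s['ee_rot'].round(4),s['wrist_force'])
im=r.capture("wrist")[:,:,::-1]
cv2.imwrite("pics/w7.png",im)
E
```

```text
[ 0.61923377 -0.14337347  0.08824583] [[ 0.05027542 -0.0559727 ]] [[ 3.000e-03 -9.832e-01 -1.826e-01]
 [-4.000e-04 -1.826e-01  9.832e-01]
 [-1.000e+00 -2.900e-03 -1.000e-03]] [0.44138738 0.01907423 0.17127209]
```

View pics/w7.png

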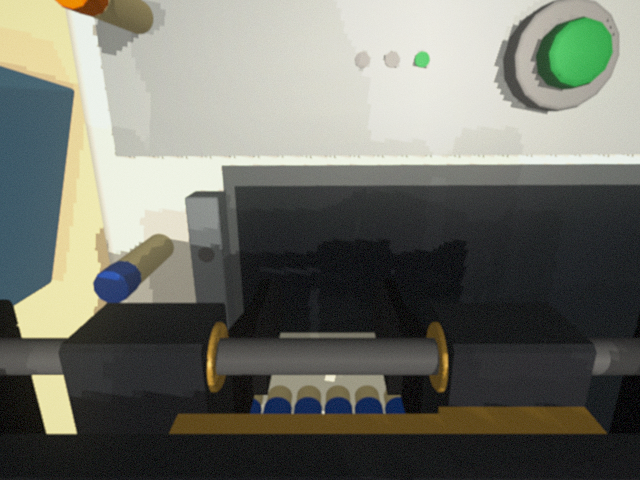

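Call:
move_arm(increments=[0,0,0,0.005,0.002,0.002,0.04,0,0,0,0.006,0.002,0.006,0.04,0,0,0,0.006,0.002,0.01,0.04,0,0,0,0.006,0.002,0.014,0.04,0,0,0,0.006,0.002,0.018,0.04,0,0,0,0.006,0.002,0.022,0.04,0,0,0,0.006,0.002,0.026,0.04,0,0,0,0.006,0.002,0.03,0.04])

```text
time_s: 8.68
tcp_pos: [0.6106, -0.1141, 0.0806]
ee_rot: [[-0.0, -0.983, -0.182], [-0.0, -0.182, 0.983], [-1.0, 0.0, -0.0]]
wrist_force: [-0.4, -1.2, 0.1]
gripper_width: 0.454
```

```bash
python3 - <<'E'
from h import *
s=r.sense(); print(s['tcp_pos'],loc(s['tcp_pos'][None]),s['ee_rot'].round(4),s['wrist_force'])
im=r.capture("top")[:,:,::-1]
cv2.imwrite("pics/t8.png",cv2.resize(im[140:290,230:425],None,fx=4,fy=4,interpolation=cv2.INTER_CUBIC))
im=r.capture("side")[:,:,::-1]
cv2.imwrite("pics/s8.png",cv2.resize(im[150:340,220:460],None,fx=3,fy=3,interpolation=cv2.INTER_CUBIC))
E
```

```text
[ 0.61059685 -0.11413141  0.08057815] [[ 0.04711207 -0.02564635]] [[-2.000e-04 -9.832e-01 -1.824e-01]
 [-2.000e-04 -1.824e-01  9.832e-01]
 [-1.000e+00  2.000e-04 -2.000e-04]] [-0.42786765 -1.16502515  0.12960969]
```

View pics/t8.png

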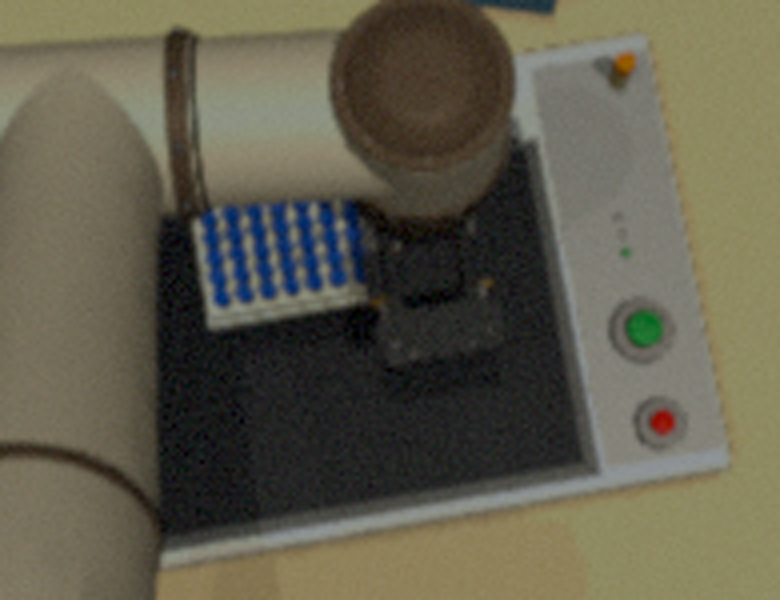

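View pics/s8.png

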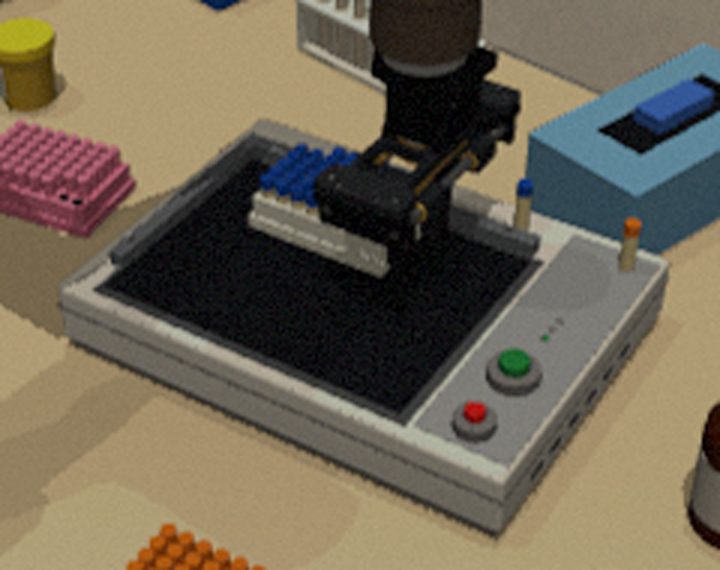

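Call:
move_arm(increments=[0,0,0,0,0,0.004,0.04,0,0,0,0,0,0.008,0.04,0,0,0,0,0,0.012,0.04,0,0,0,0,0,0.016,0.04,0,0,0,0,0,0.02,0.04,0,0,0,0,0,0.024,0.04,0,0,0,0,0,0.028,0.04,0,0,0,0,0,0.032,0.04,0,0,0,0,0,0.036,0.04,0,0,0,0,0,0.039,0.04,0,0,0,0,0,0.042,0.04,0,0,0,0,0,0.045,0.04])

```text
time_s: 9.78
tcp_pos: [0.6025, -0.0699, 0.0806]
ee_rot: [[-0.0, -0.983, -0.182], [-0.0, -0.182, 0.983], [-1.0, 0.0, -0.0]]
wrist_force: [0.4, -1.1, 0.5]
gripper_width: 0.46
```

Call:
move_arm(increments=[0,0,0,0,0,0.002,0.04,0,0,0,0,0,0.004,0.04,0,0,0,0,0,0.0055,0.04])

```text
time_s: 10.03
tcp_pos: [0.6015, -0.0646, 0.0806]
ee_rot: [[0.0, -0.983, -0.182], [-0.0, -0.182, 0.983], [-1.0, -0.0, -0.0]]
wrist_force: [-0.1, -1.3, 1.6]
gripper_width: 0.459
```

Call:
move_arm(increments=[0,0,0,0,0,0.001,0.04,0,0,0,0,0,0.002,0.04,0,0,0,0,0,0.003,0.04])

```text
time_s: 10.28
tcp_pos: [0.601, -0.0618, 0.0806]
ee_rot: [[-0.0, -0.983, -0.182], [-0.0, -0.182, 0.983], [-1.0, 0.0, -0.0]]
wrist_force: [-0.6, -2.4, 2.0]
gripper_width: 0.457
```

Call:
move_arm(increments=[0,0,0,0,0,0.001,0.04,0,0,0,0,0,0.002,0.04])

```text
time_s: 10.45
tcp_pos: [0.601, -0.0614, 0.0807]
ee_rot: [[0.0, -0.983, -0.183], [-0.002, -0.183, 0.983], [-1.0, 0.0, -0.002]]
wrist_force: [1.6, -11.2, -1.9]
gripper_width: 0.46
```

Call:
move_arm(increments=[0,0,0,0,0,-0.006,0.04,0,0,0,0,0,-0.02,0.04,0,0,0,-0.02,0,-0.03,0.04,0,0,0,-0.06,0,-0.04,0.04,0,0,0,-0.1,0,-0.05,0.04,0,0,0,-0.13,0,-0.055,0.04,0,0,0,-0.15,0,-0.055,0.04,0,0,0,-0.16,0,-0.055,0.04,0,0,0,-0.16,0,-0.055,0.04])

```text
time_s: 11.2
tcp_pos: [0.6119, -0.1143, 0.2431]
ee_rot: [[0.005, -0.983, -0.182], [0.001, -0.182, 0.983], [-1.0, -0.005, -0.0]]
wrist_force: [0.3, -0.1, -0.2]
gripper_width: 0.46
```

```bash
python3 - <<'E'
from h import *
s=r.sense(); print(s['tcp_pos'],loc(s['tcp_pos'][None]),s['ee_rot'].round(4),s['wrist_force'],s['joints'],s['time_s'])
im=r.capture("top")[:,:,::-1]
cv2.imwrite("pics/t9.png",cv2.resize(im[140:290,230:425],None,fx=4,fy=4,interpolation=cv2.INTER_CUBIC))
im=r.capture("wrist")[:,:,::-1]
cv2.imwrite("pics/w9.png",im)
E
```

```text
[ 0.61186889 -0.11428232  0.24311034] [[ 0.04833531 -0.02602654]] [[ 5.400e-03 -9.833e-01 -1.819e-01]
 [ 6.000e-04 -1.819e-01  9.833e-01]
 [-1.000e+00 -5.500e-03 -4.000e-04]] [ 0.30077927 -0.10366915 -0.24302997] [ 4.29186487e+00  2.11855241e+01  9.73782984e-01 -9.76457402e-03
 -6.94744321e+01  6.18932048e+00] 11.2
```

View pics/t9.png

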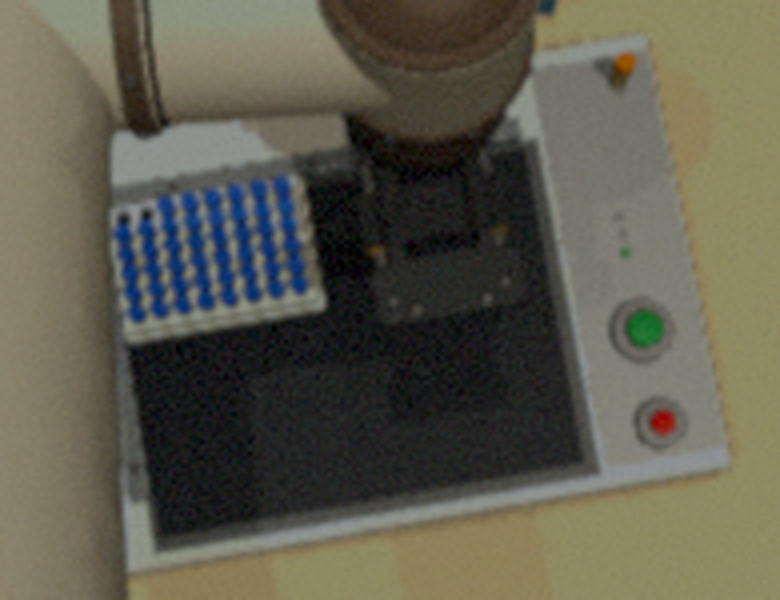

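View pics/w9.png

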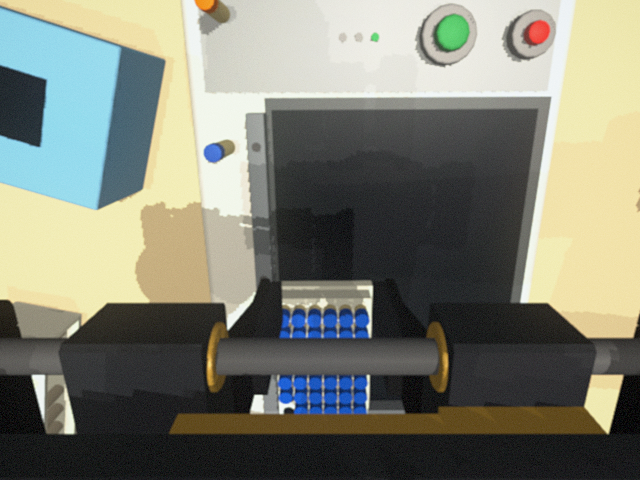

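Call:
move_arm(increments=[-7,0,0,0,0.01,0.012,0.05,-14,0,0,0,0.02,0.024,0.06,-21,0,0,0,0.03,0.036,0.075,-28,0,0,0,0.04,0.048,0.075,-35,0,0,0,0.05,0.06,0.075,-42,0,0,0,0.06,0.072,0.075,-49,0,0,0,0.07,0.084,0.075,-56,0,0,0,0.08,0.096,0.075,-63,0,0,0,0.09,0.108,0.075,-70,0,0,0,0.1,0.12,0.075,-77,0,0,0,0.1034,0.124,0.075,-84,0,0,0,0.1034,0.124,0.075])

```text
time_s: 12.3
tcp_pos: [0.4842, -0.0102, 0.2383]
ee_rot: [[-0.005, 0.086, -0.996], [-0.0, -0.996, -0.086], [-1.0, -0.0, 0.005]]
wrist_force: [0.2, -0.1, -1.3]
gripper_width: 0.862
```

Call:
move_arm(increments=[-6,0,0,0,0,0,0.075,-6,0,0,0,0,0,0.075,-6,0,0,0,0,0,0.075])

```text
time_s: 12.55
tcp_pos: [0.4855, -0.0108, 0.2388]
ee_rot: [[-0.004, 0.18, -0.984], [-0.001, -0.984, -0.18], [-1.0, -0.0, 0.004]]
wrist_force: [-0.5, -0.1, -0.3]
gripper_width: 0.862
```

```bash
python3 - <<'E'
from h import *
import pickle
s=r.sense(); pickle.dump(s,open("w10.pkl","wb")); print(s['tcp_pos'],loc(s['tcp_pos'][None]),s['ee_rot'].round(4),s['wrist_force'],s['time_s'])
im=r.capture("wrist")[:,:,::-1]
cv2.imwrite("pics/w10.png",im)
cv2.imwrite("pics/w10c.png",cv2.resize(im[0:200,180:450],None,fx=2.8,fy=2.8,interpolation=cv2.INTER_CUBIC))
E
```

```text
[ 0.48552132 -0.01080527  0.23875148] [[-0.05703937  0.09874279]] [[-3.600e-03  1.798e-01 -9.837e-01]
 [-6.000e-04 -9.837e-01 -1.798e-01]
 [-1.000e+00 -0.000e+00  3.700e-03]] [-0.49780942 -0.11267308 -0.25879814] 12.55
```

View pics/w10.png

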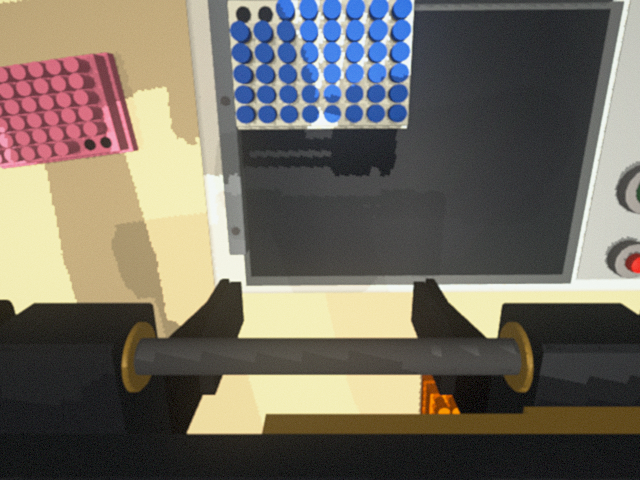

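View pics/w10c.png

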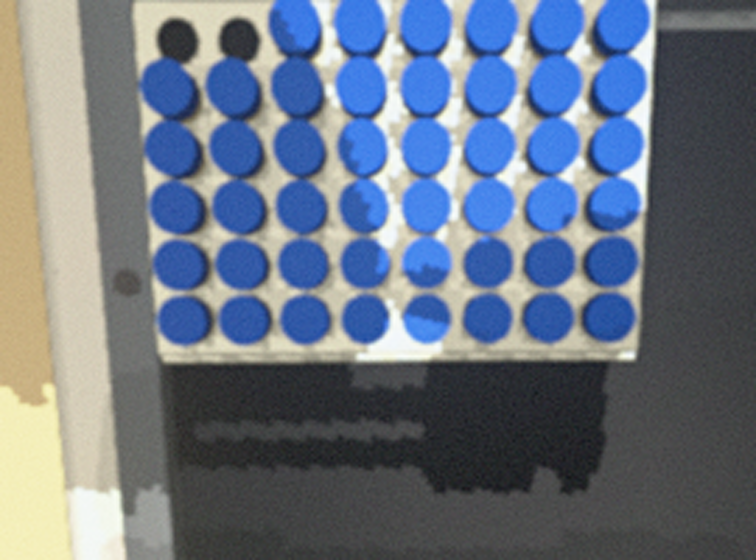

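Call:
move_arm(increments=[0,0,0,0.03,0,0,0.075,0,0,0,0.065,0,0,0.075,0,0,0,0.1,0,0,0.075,0,0,0,0.13,0,0,0.075,0,0,0,0.15,0,0,0.075,0,0,0,0.157,0,-0.005,0.075,0,0,0,0.157,0,-0.015,0.075,0,0,0,0.157,0,-0.025,0.075,0,0,0,0.157,0,-0.033,0.075,0,0,0,0.157,0,-0.04,0.075,0,0,0,0.157,0,-0.045,0.075])

```text
time_s: 13.52
tcp_pos: [0.5327, -0.0022, 0.0848]
ee_rot: [[0.003, 0.182, -0.983], [0.001, -0.983, -0.182], [-1.0, -0.0, -0.003]]
wrist_force: [0.6, -0.1, 0.3]
gripper_width: 0.865
```

Call:
move_arm(increments=[0,0,0,0,0,-0.002,0.075,0,0,0,0,0,-0.004,0.075,0,0,0,0,0,-0.006,0.075])

```text
time_s: 13.77
tcp_pos: [0.5365, -0.0015, 0.0838]
ee_rot: [[0.0, 0.182, -0.983], [0.0, -0.983, -0.182], [-1.0, -0.0, -0.0]]
wrist_force: [0.6, 0.3, 1.1]
gripper_width: 0.863
```

```bash
python3 - <<'E'
from h import *
s=r.sense(); print(s['tcp_pos'],loc(s['tcp_pos'][None]),s['wrist_force'],s['time_s'])
E
```

```text
[ 0.53651943 -0.00154873  0.0837819 ] [[-0.00520835  0.09855066]] [0.61166561 0.2856594  1.06671525] 13.7667
```

Call:
move_arm(increments=[0,0,0,0.003,0,-0.001,0.075,0,0,0,0.003,0,-0.002,0.075,0,0,0,0.003,0,-0.003,0.075,0,0,0,0.003,0,-0.004,0.075])

```text
time_s: 14.1
tcp_pos: [0.5394, -0.0011, 0.0803]
ee_rot: [[-0.003, 0.182, -0.983], [-0.001, -0.983, -0.182], [-1.0, 0.0, 0.003]]
wrist_force: [-3.8, 0.3, 1.3]
gripper_width: 0.859
```

Call:
move_arm(increments=[0,0,0,0,0,-0.001,0.075,0,0,0,0,0,-0.002,0.075])

```text
time_s: 14.27
tcp_pos: [0.5397, -0.0011, 0.0801]
ee_rot: [[-0.006, 0.182, -0.983], [-0.001, -0.983, -0.182], [-1.0, 0.0, 0.007]]
wrist_force: [-7.9, -0.4, 4.1]
gripper_width: 0.86
```

Call:
move_arm(increments=[0,0,0,0,0,0.008,0.075,0,0,0,0,0,0.02,0.075,0,0,0,-0.02,0,0.035,0.075,0,0,0,-0.05,0,0.04,0.06,0,0,0,-0.085,0,0.03,0.03,0,0,0,-0.12,0,0.01,0,0,0,0,-0.15,0,-0.01,0,0,0,0,-0.16,0,-0.02,0,0,0,0,-0.16,0,-0.02,0,0,0,0,-0.16,0,-0.02,0])

```text
time_s: 15.1
tcp_pos: [0.5621, 0.0034, 0.2404]
ee_rot: [[0.001, 0.182, -0.983], [0.001, -0.983, -0.182], [-1.0, -0.001, -0.001]]
wrist_force: [-1.5, -0.6, -1.5]
gripper_width: 0.419
```

```bash
python3 - <<'E'
from h import *
import pickle
s=r.sense(); pickle.dump(s,open("w11.pkl","wb")); print(s['tcp_pos'],loc(s['tcp_pos'][None]),s['ee_rot'].round(4),s['wrist_force'],s['time_s'])
im=r.capture("wrist")[:,:,::-1]
cv2.imwrite("pics/w11.png",im)
b=ray("top",[[461,197],[443,212]],.14); print("bottle",b,loc(b))
print(loc(ray("top",[[461,197]],.15)))
E
```

```text
[0.56205745 0.00341177 0.24036756] [[0.02080601 0.09877416]] [[ 1.000e-03  1.817e-01 -9.834e-01]
 [ 1.000e-03 -9.834e-01 -1.817e-01]
 [-1.000e+00 -8.000e-04 -1.200e-03]] [-1.51431536 -0.55254458 -1.53833299] 15.1
bottle [[ 0.60463358 -0.4204894   0.14      ]
 [ 0.56773419 -0.37683819  0.14      ]] [[-0.01458065 -0.32578763]
 [-0.04290736 -0.27614298]]
[[-0.01600336 -0.32258629]]
```

View pics/w11.png

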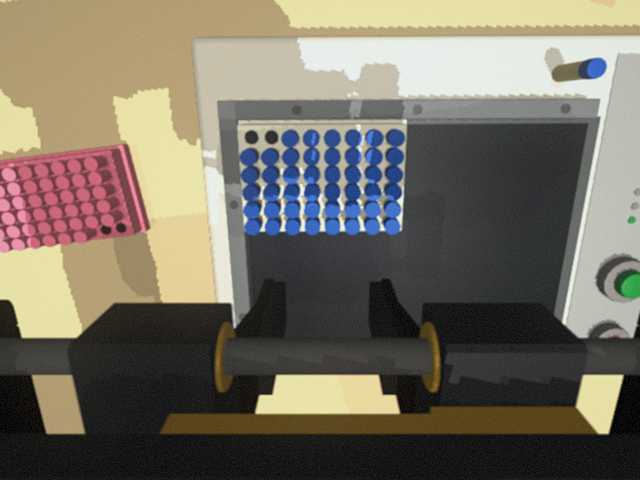

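```bash
python3 - <<'E'
from h import *
import pickle
s=pickle.load(open("w11.pkl","rb"))
print("rack corners expect (92,162),(92,40),(12,40)",loc(ray("wrist",[[238,121],[406,122],[403,233]],.096,s)))
print("fence outer corner exp (109,179)",loc(ray("wrist",[[218,101]],.080,s)))
im=cv2.imread("pics/w11.png")
cv2.imwrite("pics/w11c.png",cv2.resize(im[90:250,200:420],None,fx=3.5,fy=3.5,interpolation=cv2.INTER_CUBIC))
R=s['ee_rot']; print(glob([-.039,-.158]), R.T@np.r_[glob([-.039,-.158])[0]-s['tcp_pos'][:2],.11-s['tcp_pos'][2]])
for z in (.074,.08): print(z, loc(ray("wrist",[545.46,237.5],z,pickle.load(open("w5.pkl","rb")))),loc(ray("wrist",[542.8,279.6],z,pickle.load(open("w1.pkl","rb")))),loc(ray("top",[390.8,221.8],z)),loc(ray("side",[391,270.6],z)))
E
```

```text
rack corners expect (92,162),(92,40),(12,40) [[0.09394052 0.16152886]
 [0.09317903 0.04196332]
 [0.01039844 0.03952151]]
fence outer corner exp (109,179) [[0.1076772  0.17880018]]
[[ 0.55004627 -0.25996146]] [0.13008005 0.2569169  0.05981903]
0.074 [[-0.0416637  -0.16219705]] [[-0.04263164 -0.16237293]] [[-0.0373237  -0.15942691]] [[-0.03357559 -0.15082047]]
0.08 [[-0.03975438 -0.1588026 ]] [[-0.03994546 -0.15890812]] [[-0.03801033 -0.1584805 ]] [[-0.03965586 -0.1535725 ]]
```

View pics/w11c.png

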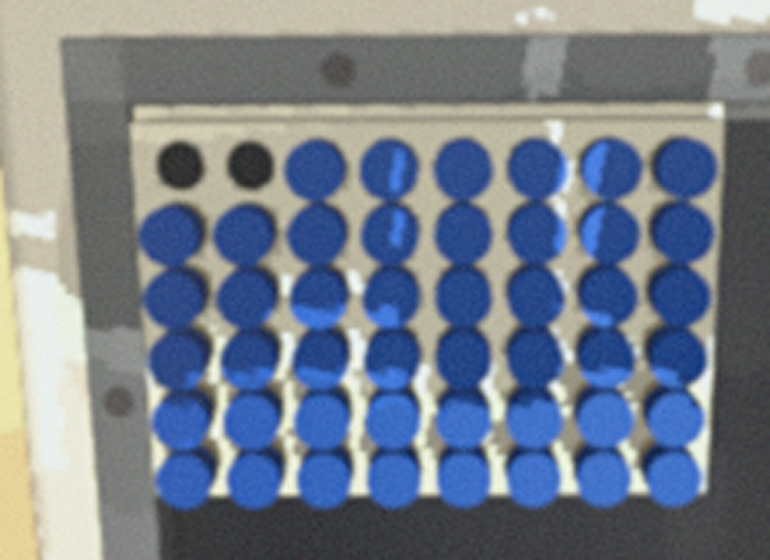

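Call:
move_arm(increments=[0,0,0,0,0.035,0.008,0,0,0,0,0,0.07,0.016,0,0,0,0,0,0.105,0.024,0,0,0,0,0,0.14,0.032,0,0,0,0,0,0.175,0.04,0,0,0,0,0,0.21,0.05,0,0,0,0,0.01,0.24,0.058,0,0,0,0,0.04,0.257,0.06,0,0,0,0,0.07,0.257,0.06,0,0,0,0,0.1,0.257,0.06,0,0,0,0,0.12,0.257,0.06,0,0,0,0,0.125,0.257,0.06,0])

```text
time_s: 16.15
tcp_pos: [0.5452, -0.2595, 0.1096]
ee_rot: [[-0.011, 0.181, -0.984], [0.003, -0.984, -0.181], [-1.0, -0.005, 0.01]]
wrist_force: [-0.2, -0.2, 0.3]
gripper_width: 0.008
```

```bash
python3 - <<'E'
from h import *
s=r.sense(); print(s['tcp_pos'],loc(s['tcp_pos'][None]),s['ee_rot'].round(4),s['wrist_force'],s['gripper_width'],s['time_s'])
im=r.capture("side")[:,:,::-1]
cv2.imwrite("pics/s12.png",cv2.resize(im[150:340,260:500],None,fx=3,fy=3,interpolation=cv2.INTER_CUBIC))
im=r.capture("wrist")[:,:,::-1]
cv2.imwrite("pics/w12.png",im)
E
```

```text
[ 0.54523327 -0.25945991  0.10956963] [[-0.043641   -0.15662975]] [[-0.0113  0.1805 -0.9835]
 [ 0.0035 -0.9836 -0.1806]
 [-0.9999 -0.0054  0.0105]] [-0.24520147 -0.18917806  0.28774013] 0.008489729664718585 16.15
```

View pics/s12.png

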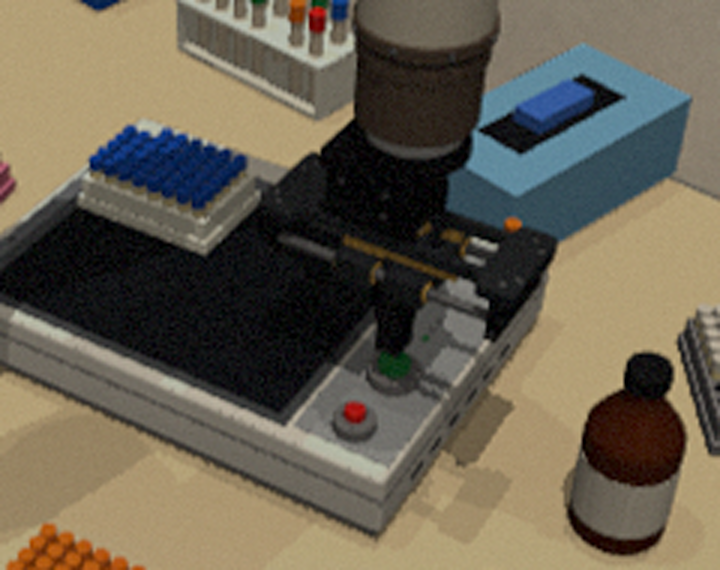

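View pics/w12.png

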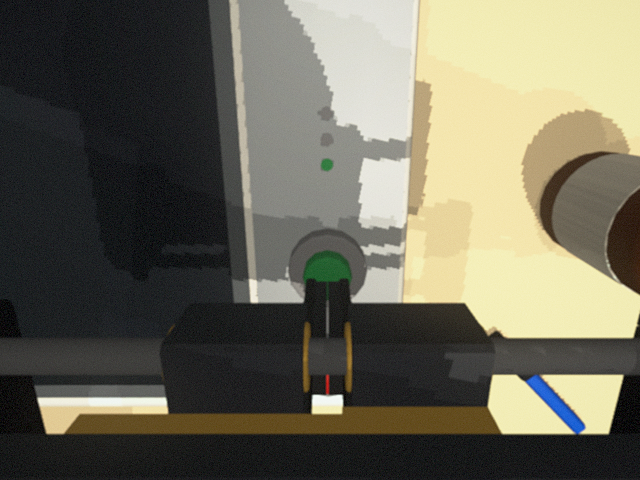

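Call:
move_arm(increments=[0,0,0,0,0,0,0,0,0,0,0.006,0,0,0,0,0,0,0.012,0,0,0,0,0,0,0.016,0,0,0,0,0,0,0.018,0,0,0])

```text
time_s: 16.67
tcp_pos: [0.5497, -0.2602, 0.0972]
ee_rot: [[-0.0, 0.182, -0.983], [0.0, -0.983, -0.182], [-1.0, -0.0, 0.0]]
wrist_force: [-0.3, 0.2, 0.1]
gripper_width: 0.007
```

Call:
move_arm(increments=[0,0,0,0.002,0,0,0,0,0,0,0.004,0,0,0,0,0,0,0.004,0,0,0])

```text
time_s: 16.92
tcp_pos: [0.5499, -0.2604, 0.0935]
ee_rot: [[-0.0, 0.182, -0.983], [-0.0, -0.983, -0.182], [-1.0, -0.0, 0.0]]
wrist_force: [-1.2, 1.7, 1.8]
gripper_width: 0.004
```

Call:
move_arm(increments=[0,0,0,0.002,0,0,0,0,0,0,0.002,0,0,0])

```text
time_s: 17.08
tcp_pos: [0.55, -0.2605, 0.0917]
ee_rot: [[0.0, 0.182, -0.983], [-0.0, -0.983, -0.182], [-1.0, 0.0, -0.0]]
wrist_force: [-0.1, 0.9, 3.2]
gripper_width: 0.004
```

Call:
move_arm(increments=[0,0,0,0.002,0,0,0,0,0,0,0.002,0,0,0])

```text
time_s: 17.25
tcp_pos: [0.5501, -0.2605, 0.0904]
ee_rot: [[0.0, 0.183, -0.983], [-0.0, -0.983, -0.183], [-1.0, 0.0, -0.0]]
wrist_force: [-1.7, 1.6, 5.3]
gripper_width: 0.004
```

Call:
move_arm(increments=[0,0,0,0.002,0,0,0,0,0,0,0.002,0,0,0])

```text
time_s: 17.42
tcp_pos: [0.5501, -0.2605, 0.0903]
ee_rot: [[0.001, 0.183, -0.983], [-0.001, -0.983, -0.183], [-1.0, 0.001, -0.0]]
wrist_force: [-3.7, 3.0, 13.9]
gripper_width: 0.003
```

Call:
move_arm(increments=[0,0,0,0,0,0,0,0,0,0,-0.004,0,0,0,0,0,0,-0.012,0,0,0,0,0,0,-0.03,0,0,0,0,0,0,-0.06,0,0,0,0,0,0,-0.09,0,0,0,0,0,0,-0.12,-0.03,0,0,0,0,0,-0.14,-0.06,0,0,0,0,0,-0.14,-0.06,0,0,0,0,0,-0.14,-0.06,0,0])

```text
time_s: 18.25
tcp_pos: [0.5397, -0.2004, 0.2293]
ee_rot: [[0.004, 0.184, -0.983], [-0.0, -0.983, -0.184], [-1.0, 0.001, -0.004]]
wrist_force: [-0.3, 0.3, -0.3]
gripper_width: 0.006
```

```bash
python3 - <<'E'
from h import *
s=r.sense(); print(s['tcp_pos'],loc(s['tcp_pos'][None]),s['wrist_force'],s['time_s'],s['joint_velocities'])
im=r.capture("wrist")[:,:,::-1]
cv2.imwrite("pics/w13.png",im)
print("rack corner check", end=' ')
im=r.capture("side")[:,:,::-1]
cv2.imwrite("pics/s13.png",cv2.resize(im[150:340,220:460],None,fx=3,fy=3,interpolation=cv2.INTER_CUBIC))
im=r.capture("top")[:,:,::-1]
cv2.imwrite("pics/t13.png",cv2.resize(im[140:290,230:425],None,fx=4,fy=4,interpolation=cv2.INTER_CUBIC))
E
```

```text
[ 0.5396601  -0.20043418  0.22929935] [[-0.03836427 -0.09757678]] [-0.33103914  0.28247334 -0.31900746] 18.25 [-1.59795595  2.67706581 -1.7675987  -0.39837571  0.17529184  0.27781115]
rack corner check
```

View pics/w13.png

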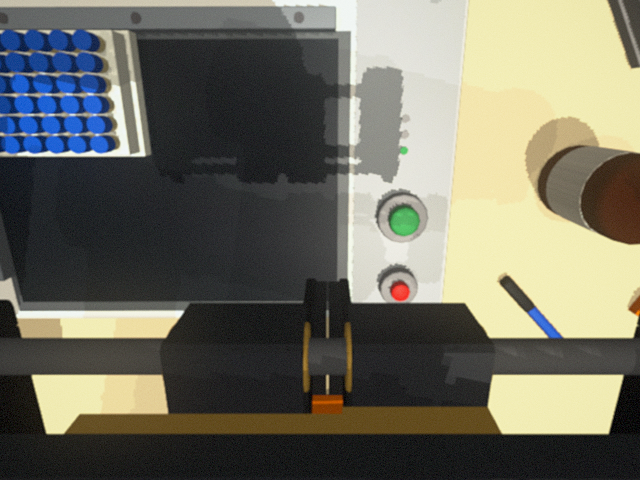

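View pics/s13.png

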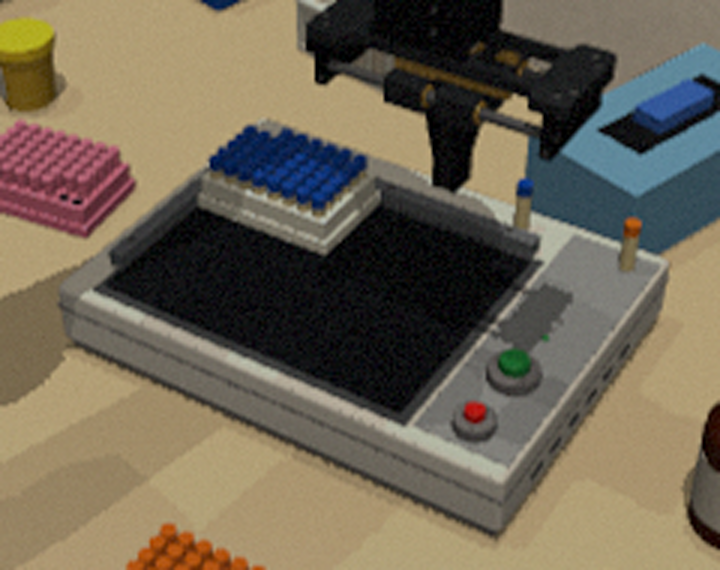

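View pics/t13.png

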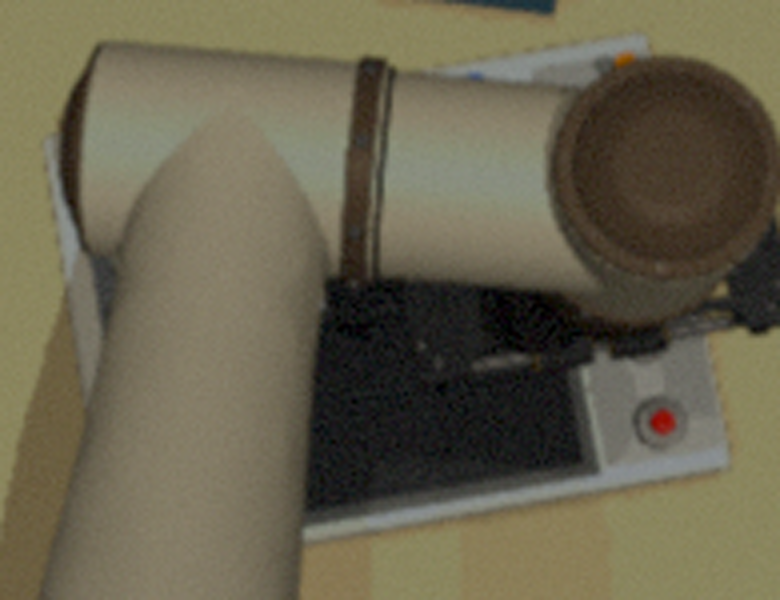

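The rack is seated and the button has sprung back. The contact height and my triangulated button height differ by a few mm, so I'll press once more in finer steps. That will show whether the stop I felt was full travel.

Call:
move_arm(increments=[0,0,0,0.01,0.03,0,0,0,0,0,0.03,0.06,0,0,0,0,0,0.06,0.06,0,0,0,0,0,0.09,0.06,0,0,0,0,0,0.11,0.06,0,0,0,0,0,0.12,0.06,0,0,0,0,0,0.124,0.06,0,0,0,0,0,0.126,0.06,0,0,0,0,0,0.126,0.06,0,0,0,0,0,0.126,0.06,0,0,0,0,0,0.126,0.06,0,0])

```text
time_s: 19.32
tcp_pos: [0.5508, -0.2606, 0.103]
ee_rot: [[0.003, 0.183, -0.983], [-0.001, -0.983, -0.183], [-1.0, 0.001, -0.003]]
wrist_force: [-0.6, 0.6, 0.0]
gripper_width: 0.007
```

Call:
move_arm(increments=[0,0,0,0.0015,0,0,0,0,0,0,0.0015,0,0,0,0,0,0,0.0015,0,0,0])

```text
time_s: 19.57
tcp_pos: [0.5501, -0.2604, 0.1005]
ee_rot: [[0.001, 0.182, -0.983], [-0.0, -0.983, -0.182], [-1.0, 0.0, -0.001]]
wrist_force: [-0.3, 0.3, -0.3]
gripper_width: 0.006
```

Call:
move_arm(increments=[0,0,0,0.0015,0,0,0,0,0,0,0.0015,0,0,0,0,0,0,0.0015,0,0,0])

```text
time_s: 19.82
tcp_pos: [0.5499, -0.2604, 0.0984]
ee_rot: [[-0.0, 0.182, -0.983], [0.0, -0.983, -0.182], [-1.0, -0.0, 0.0]]
wrist_force: [-0.1, 0.1, -1.0]
gripper_width: 0.007
```

Call:
move_arm(increments=[0,0,0,0.0015,0,0,0,0,0,0,0.0015,0,0,0,0,0,0,0.0015,0,0,0])

```text
time_s: 20.07
tcp_pos: [0.5499, -0.2604, 0.0969]
ee_rot: [[-0.0, 0.182, -0.983], [0.0, -0.983, -0.182], [-1.0, -0.0, 0.0]]
wrist_force: [0.7, 0.5, -0.1]
gripper_width: 0.005
```

Call:
move_arm(increments=[0,0,0,0.0015,0,0,0,0,0,0,0.0015,0,0,0,0,0,0,0.0015,0,0,0])

```text
time_s: 20.32
tcp_pos: [0.55, -0.2604, 0.0955]
ee_rot: [[-0.0, 0.182, -0.983], [-0.0, -0.983, -0.182], [-1.0, 0.0, 0.0]]
wrist_force: [-0.4, 0.5, -1.2]
gripper_width: 0.006
```

Call:
move_arm(increments=[0,0,0,0.0015,0,0,0,0,0,0,0.0015,0,0,0,0,0,0,0.0015,0,0,0])

```text
time_s: 20.57
tcp_pos: [0.55, -0.2605, 0.0942]
ee_rot: [[0.0, 0.182, -0.983], [-0.0, -0.983, -0.182], [-1.0, 0.0, -0.0]]
wrist_force: [-0.9, 0.6, 2.0]
gripper_width: 0.006
```

Call:
move_arm(increments=[0,0,0,0.001,0,0,0,0,0,0,0.001,0,0,0,0,0,0,0.001,0,0,0])

```text
time_s: 20.82
tcp_pos: [0.55, -0.2605, 0.0932]
ee_rot: [[0.0, 0.182, -0.983], [-0.0, -0.983, -0.182], [-1.0, 0.0, -0.0]]
wrist_force: [-0.7, 0.7, 3.1]
gripper_width: 0.003
```

Call:
move_arm(increments=[0,0,0,0.001,0,0,0,0,0,0,0.001,0,0,0,0,0,0,0.001,0,0,0])

```text
time_s: 21.07
tcp_pos: [0.55, -0.2604, 0.0922]
ee_rot: [[0.0, 0.182, -0.983], [-0.0, -0.983, -0.182], [-1.0, 0.0, -0.0]]
wrist_force: [-0.8, 0.6, 2.7]
gripper_width: 0.006
```

Call:
move_arm(increments=[0,0,0,0.001,0,0,0,0,0,0,0.001,0,0,0,0,0,0,0.001,0,0,0])

```text
time_s: 21.32
tcp_pos: [0.55, -0.2605, 0.0912]
ee_rot: [[0.0, 0.182, -0.983], [-0.0, -0.983, -0.182], [-1.0, 0.0, -0.0]]
wrist_force: [-0.3, 0.8, 2.6]
gripper_width: 0.007
```

Call:
move_arm(increments=[0,0,0,0.001,0,0,0,0,0,0,0.001,0,0,0,0,0,0,0.001,0,0,0])

```text
time_s: 21.57
tcp_pos: [0.55, -0.2605, 0.0905]
ee_rot: [[0.0, 0.182, -0.983], [-0.0, -0.983, -0.182], [-1.0, 0.0, -0.0]]
wrist_force: [-1.7, 0.3, 4.3]
gripper_width: 0.003
```

Call:
move_arm(increments=[0,0,0,0.0015,0,0,0,0,0,0,0.0015,0,0,0,0,0,0,0.0015,0,0,0])

```text
time_s: 21.82
tcp_pos: [0.5501, -0.2605, 0.0903]
ee_rot: [[0.0, 0.183, -0.983], [-0.001, -0.983, -0.183], [-1.0, 0.001, -0.0]]
wrist_force: [-2.2, 2.3, 10.4]
gripper_width: 0.001
```

```bash
python3 - <<'E'
from h import *
im=r.capture("side")[:,:,::-1]
cv2.imwrite("pics/s14.png",cv2.resize(im[240:310,350:440],None,fx=8,fy=8,interpolation=cv2.INTER_CUBIC))
E
```

```text
(no output)
```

View pics/s14.png

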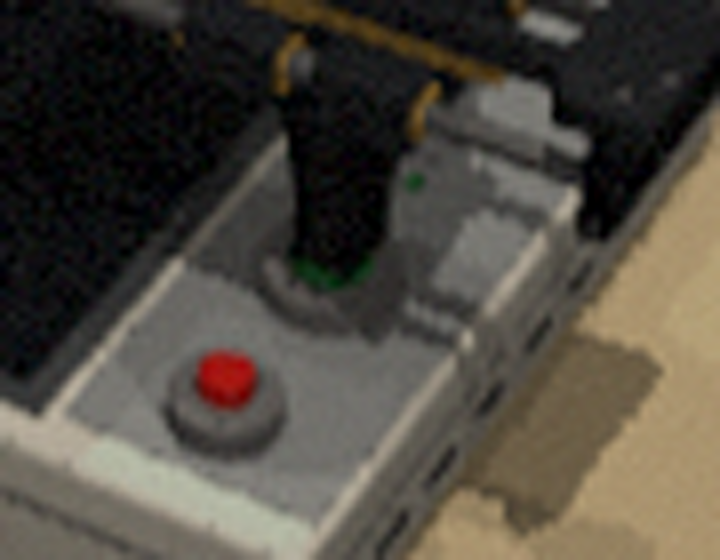

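Call:
move_arm(increments=[0,0,0,-0.004,0,0,0,0,0,0,-0.012,0,0,0,0,0,0,-0.03,0,0,0,0,0,0,-0.06,0,0,0,0,0,0,-0.09,0,0,0,0,0,0,-0.12,-0.03,0,0,0,0,0,-0.14,-0.07,0,0,0,0,0,-0.15,-0.11,0,0,0,0,0,-0.15,-0.13,0,0,0,0,0,-0.15,-0.13,0,0,0,0,0,-0.15,-0.13,0,0,0,0,0,-0.15,-0.13,0,0])

```text
time_s: 22.87
tcp_pos: [0.5261, -0.1327, 0.2381]
ee_rot: [[-0.001, 0.182, -0.983], [0.0, -0.983, -0.182], [-1.0, -0.0, 0.001]]
wrist_force: [-0.0, 0.5, 0.1]
gripper_width: 0.006
```

```bash
python3 - <<'E'
from h import *
import pickle
s=r.sense(); pickle.dump(s,open("w15.pkl","wb")); print(s['tcp_pos'],s['wrist_force'],s['time_s'])
im=r.capture("wrist")[:,:,::-1]
cv2.imwrite("pics/w15.png",im)
E
```

```text
[ 0.52613921 -0.13270595  0.23814852] [-0.00906955  0.49432079  0.07725464] 22.8667
```

View pics/w15.png

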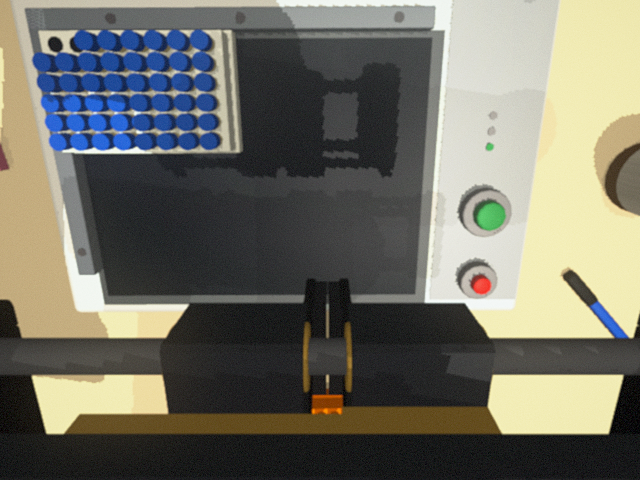

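The rack (about 40–240, 30–153 px) sits square in the fence corner. The green button at (490,215) is up again, and the arm is clear of everything.

```bash
python3 -c "
from station import r
print(r.finish_job())"
```

```text
the job is handed in; nothing more can be done
None
```

The blue-capped rack is in the fence corner and the green scan button has been pressed and released. I handed the job in just after 22.9 s; no verdict is reported.

**What I did:** I pushed the rack's front side with both fingertips until it was square against the back fence. I then pushed its right end until it touched the left fence, and pressed once more towards the back. Each push ended in a clear contact force of about 8 to 11 N. I pressed the green button with the fingers closed and let it go.

**Last checks:**
- **Rack position:** measured before the scan, two of the rack's top corners came within about 2 mm of where they should be with the rack in place. A third, at the right end of the back edge, was 2.3 mm off. In the last picture the rack still sits square in the corner.
- **Button:** it is up again, and the wrist force was near zero with the arm clear of everything.
- **Bystanders:** I checked these only by eye. Those in the late views (both single tubes, the bottle and the marker) looked undisturbed. The arm did not go near the jars, and the red button was not touched.

**What disagreed:** the fingertips met the green button about 5 mm higher than I had triangulated from the pictures. I therefore pressed it a second time in finer steps, with the rack already in place. The force stayed around 2 to 4 N over 4 to 5 mm, then hit a hard stop, so I take it as fully pressed.

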